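# Take the dial thermometer off its T-track

### The job

Take the dial thermometer off its leaning T-track: slide it along the track and out through the open end (the end without the stop plate), then lift it off. Carry it to the grey three-bay tray and stand it upright on its foot on the rubber mat in the empty bay. Do not drop it, and leave the tin, the carton, the bowl and the stone where they are.

Things in the scene. Friction and masses are not known exactly. Their poses are not given: they have to be found in the camera images.
- dial: Thermometer, 0.13 kg, captive in the track. White foot plate 30 (x) x 40 (y) x 6 mm, neck 10 x 14 mm, black case 48 mm across, 16 mm thick, its flat white faces along own x and -x; case centre 56 mm above the foot's underside, height 80 mm. Grip across the thickness. Origin: centre of the foot's underside; z up through the case, leaning with the track (up to 4 degrees play); y along the track.
- track: Fixed aluminium T-track 220 mm long (y, level), 42 mm wide (x). Origin: centre of its underside, 70 mm above the bench; z is square to the slot, leaning 30 degrees from vertical to the robot's side. Slot 34 mm wide, floor at z 5, lips z 12.5 to 16.5 mm, 14 mm gap between lips: foot and neck slide easily (1 to 2 N). Foot is clear when the dial is more than 130 mm from the origin along y.
- open_end: Fixed low steel leg under the OPEN end of the track; nothing of it stands above the underside of the track. Origin on the bench, 116 mm from the track's middle along the track, at its +y or -y end.
- stop_end: Fixed steel leg at the closed end of the track with a plate 10 mm thick and 46 mm wide that closes the slot and stands 13 mm higher than the lips. Origin on the bench, 116 mm from the track's middle, at the other end from the open one.
- tray: Fixed grey plastic tray, 310 (x) x 120 (y) x 28 mm, walls and floor 5 mm, divided along x by two walls into three bays of 97 x 110 mm, centres at x = -102, 0 and +102 mm. Origin: centre of the underside, on the bench.
- mat: Fixed black rubber mat, 88 (x) x 100 (y) x 3 mm, lying on the floor of the one empty bay, same yaw as the tray. Origin: centre of its underside, 5 mm above the bench; its top is 8 mm above the bench.
- tin: Loose steel tin, 58 mm across, 62 mm high, standing in one bay of the tray. Origin: centre of the underside.
- carton: Loose cardboard carton, 55 x 60 x 60 mm, standing in another bay of the tray. Origin: centre of the underside.
- bowl: Loose terracotta water bowl, 90 mm across, 35 mm high, on the bench beyond the track and to the left. Origin: centre of the underside.
- stone: Loose grey stone, about 72 mm across and 32 mm high, on the bench beyond the track. Origin: centre of the underside.
Mind the look-alikes: they are no part of the job. Leave any orange or yellow look-alike of the dial alone.

How it is judged:
By the outcome, as a careful person would: the job done as asked, in the order asked, and still so for the second after the job is handed in, with the robot touching nothing.
It also fails if it takes over 42 s, if anything falls off the work surface, if the arm or the gripper's body presses on something with over 40 N, if the wrist force passes 120 N, or if a joint passes its speed limit or range.

### The arm

A 6-joint arm with a two-finger parallel gripper is mounted at the origin on the work surface. World frame = base frame: x ahead of the robot, y to its left, z up, the work surface at z = 0. Lengths are in m, angles in rad, forces in N, time in s.
With the tool pointing down it reaches from about 0.35 to 0.975 m from the base axis. Payload 4.9 kg.
Tool frame: the origin (TCP) lies at the very end of the fingers, on their centre line; the grasp point (between the pads) lies ctrl.grip_point_offset behind it (ctrl.grip_point_offset is the distance from the TCP to the grasp point, in m); z points along the fingers, y is the line along which they close (so a half turn about z gives the same grasp; the last joint's range is limited). The gripper opens to 85 mm and grips with 20 to 120 N. Pads are 22 mm wide; open, the fingers measure 114 mm over their backs; the gripper's body (76 mm by 85 mm) begins 54 mm behind the grasp point. The pads swing forward as they close: fully open they stand 13 mm farther back than shut.
Start: joints at [1.154, 0.053, 1.613, -0, 1.476, -0.119], TCP at [0.183, 0.597, 0.192] pointing down, gripper open.
Joint ranges: [-3.01, 3.01], [-1.01, 2.22], [0.06, 2.58], [-1.02, 4.17], [0.09, 2.62], [-3.14, 3.14]. Speed limits (rad/s): [2.57, 2.57, 3.14, 3.14, 3.14, 3.14].

### API

Orientations are given as a rotation vector (axis times angle).
In Python, from station import ctrl gives the robot as it stands. The module is installed in compiled form; this text tells all that it offers.
- The arm moves only by the tool drive_tool, never from a script. Its argument "steps" is a list of rows, each an object with "translation": the shift along the tool's x, y, z normalised to -1 to 1, where 1 is 4 cm, a list of three; "angular": the turn, a rotation vector about the tool's x, y, z normalised to -1 to 1, where 1 is 8 degrees, a list of three; "gripper": the opening, from 0 (shut) to 1 (fully open). In form: [{"translation": [dx, dy, dz], "angular": [wx, wy, wz], "gripper": gripper}, ...]. A call has 1 to 8 rows; each row shifts and turns the commanded pose from where the row before left it, along the tool's axes as they then stand; what a row does not reach is not made up. A row lasts 1/8 s, in which the tool goes at most 62.5 mm and 10.7 degrees, less where a joint would pass 70% of its speed; a pose out of reach is approached as far as the arm can. A call with a number of a shift or a turn outside -1 to 1 is refused whole. A call with a gripper value outside its range is refused whole. The fingers move at their own pace and stop on an object; "force" is the grip in N (left out, the last holds). Time passes only in rows, so rows that do not move let the fingers close. It gives the time, the measured TCP pose, the force, the opening and the grip force at its end, in the units of the state.
- ctrl.get_obs(): the state, without advancing time (a new reading comes with each control period).
- ctrl.get_image(name): name is "scene" or "top" or "wrist"; returns a dict with "color" (480x640x3 uint8, red, green, blue), "depth" (480x640 float32, m along the optical axis (not along the pixel's ray), 0 where there is no reading), "fx", "fy", "cx", "cy" (pixels), "R" (3x3) and "t" (3): a world point X has camera coordinates R X + t. Camera axes: x right, y down, z forward; pixel columns grow to the right and rows downward; lengths in m; the calibration is good to about 2 mm. The wrist camera is an equidistant fisheye: a pixel r from the principal point sees the ray r / f radians off the axis. A picture is of the moment at which its call begins.
- ctrl.finish_job(): hands the job in; it is judged then, once.
The state is a dict: "t": time; "q": joint angles; "dq": joint speeds; "effort": joint torques, N m; "tool_pos": TCP position; "tool_rot": TCP orientation; "contact_force": force on the tool from outside, world axes, zero at the start; "wrist_torque": the same for the moment, N m; "opening": finger opening in m; "grip_force": force on a finger pad.
Only numpy, scipy, OpenCV 4.12 (cv2) and the standard library are available. Lean on these libraries where they do the work, as an engineer would, in place of code of your own. Each camera call takes 0.05 s, during which the arm holds its last target. There are 200 camera calls.

## Working session

There is one attempt and no reset: what is moved stays moved. The work goes in short steps, Python scripts to look and compute and a tool call to move; the robot and the scene stay as the last step left them, time stands still between calls to the robot, and variables do not carry over. Pictures are saved under pics/ and viewed, at most 12 in all, crops included, and the job is handed in when it is done.

Besides the shell and the picture viewer there is one more tool, called after "Request:" by a JSON object that holds its "api" and its "payload". drive_tool: Moves the arm, as the interface text tells. Its arguments: {"type":"object","properties":{"steps":{"type":"array"},"force":{"type":"number"}},"required":["steps"]}

```bash
mkdir -p pics; cat > h.py <<'E'
import numpy as np, cv2, pickle
from station import ctrl
from scipy.spatial.transform import Rotation as Ro
def snap(n,tag):
    im=ctrl.get_image(n); pickle.dump(im,open(f'{tag}.pkl','wb')); cv2.imwrite(f'pics/{tag}.png',im['color'][...,::-1]); return im
def load(tag): return pickle.load(open(f'{tag}.pkl','rb'))
def pt(im,u,v,r=1):
    d=im['depth'][v-r:v+r+1,u-r:u+r+1]; d=np.median(d[d>0])
    c=np.array([(u-im['cx'])/im['fx']*d,(v-im['cy'])/im['fy']*d,d]); return im['R'].T@(c-im['t'])
def cloud(im):
    v,u=np.mgrid[:480,:640]; d=im['depth']
    c=np.stack([(u-im['cx'])/im['fx']*d,(v-im['cy'])/im['fy']*d,d],-1); return (c-im['t'])@im['R']
E
python3 - <<'E'
from h import *
a=snap('scene','s0');b=snap('top','t0')
for i in(a,b):print(i['fx'],i['R'].round(3).tolist(),i['t'].round(3), -i['R'].T@i['t'])
o=ctrl.get_obs();print(o,ctrl.grip_point_offset)
E
```

```text
434.097123336451 [[0.046, 0.999, -0.007], [0.74, -0.039, -0.672], [-0.672, 0.026, -0.741]] [ 0.004 -0.365  1.148] [ 1.04058905 -0.04801869  0.60504351]
523.6316256178108 [[-0.015, -1.0, -0.022], [-0.989, 0.018, -0.146], [0.147, 0.02, -0.989]] [-0.006  0.581  1.113] [ 0.41128232 -0.03799099  1.18586449]
{'t': 0.1, 'q': array([ 1.15398489e+00,  5.32878437e-02,  1.61415273e+00, -1.59615541e-05,
        1.47602646e+00, -1.19001374e-01]), 'dq': array([-0.00073956, -0.00292663, -0.00304688, -0.00170045, -0.00234439,
       -0.00118054]), 'effort': array([ 1.18007074e-04, -3.94903457e+01, -3.71363604e+01, -7.35356139e-05,
        3.92525093e-03,  1.64007218e-05]), 'tool_pos': array([0.18313533, 0.59689481, 0.19089026]), 'tool_rot': array([-4.65998242e-01, -3.10635170e+00,  2.84540820e-03]), 'contact_force': array([-0.0540019 ,  0.31300088, -0.04023939]), 'wrist_torque': array([ 0.07991024,  0.05301747, -0.00516356]), 'grip_force': 0.0, 'opening': 0.08500512590430728} 0.0187
```

View pics/s0.png

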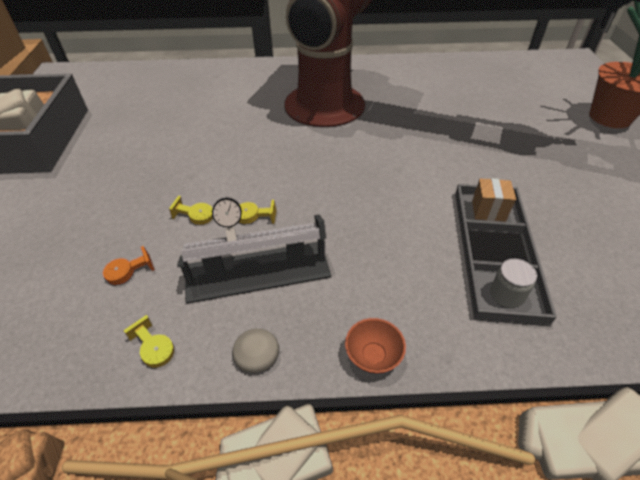

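View pics/t0.png

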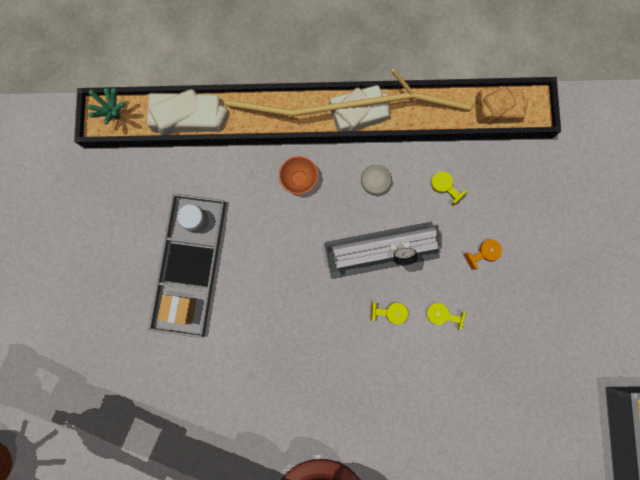

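Candidates in scene: the black dial standing in the track (227,212); yellow ones (200,212), (250,211), (155,348); an orange one (120,270). I choose the black-cased one in the track. The raised stop plate seems to be at (320,228), which puts the open end at (185,270). I'll check this close up.

```bash
python3 - <<'E'
from h import *
a=load('s0');b=load('t0')
c1=cv2.resize(a['color'][180:310,160:340],None,fx=4,fy=4,interpolation=cv2.INTER_CUBIC)[:,:,::-1]
c2=cv2.resize(b['color'][215:285,315:450],None,fx=5,fy=5,interpolation=cv2.INTER_CUBIC)[:,:,::-1]
cv2.imwrite('pics/c1.png',c1);cv2.imwrite('pics/c2.png',c2)
for n,i in(('s',a),('t',b)):
    P=cloud(i); 
    print(n,'bench',pt(i,*((400,250) if n=='s' else (250,300))))
    m=(i['depth']>0)&(P[...,2]>.03)&(P[...,0]>.3)&(P[...,0]<.6)&(P[...,1]<.0)&(P[...,1]>-.3)
    Q=P[m];print(len(Q),Q.min(0),Q.max(0))
    H=Q[Q[:,2]>.12];print('dial',len(H),H.mean(0),H.min(0),H.max(0))
P=cloud(b);m=(P[...,2]>.015)&(P[...,2]<.1)&(P[...,1]>.2)&(P[...,1]<.42)&(P[...,0]>.2)&(P[...,0]<.65)
Q=P[m];print(cv2.minAreaRect(Q[:,:2].astype(np.float32)*1000))
print([pt(b,*p).round(4) for p in((189,265),(190,217),(177,310))])
E
```

```text
s bench [ 0.51822364  0.11446887 -0.00109983]
4150 [ 0.40605948 -0.26737038  0.03003138] [ 0.59944129 -0.02438192  0.14475455]
dial 484 [ 0.52993868 -0.18226995  0.13118836] [ 0.50909254 -0.20517524  0.12003001] [ 0.54264431 -0.15930495  0.14475455]
t bench [0.44719532 0.15120964 0.00386826]
2669 [ 0.39907667 -0.26659905  0.03003456] [ 0.59847552 -0.02482026  0.15140147]
dial 314 [ 0.52372997 -0.18161043  0.13641154] [ 0.50770489 -0.20499816  0.12010204] [ 0.54211337 -0.15891942  0.15140147]
((516.734130859375, 292.2462463378906), (121.67577362060547, 286.0052490234375), 81.5617904663086)
[array([0.5278, 0.2891, 0.0108]), array([0.6274, 0.2736, 0.0675]), array([0.4265, 0.2968, 0.0677])]
```

View pics/c1.png

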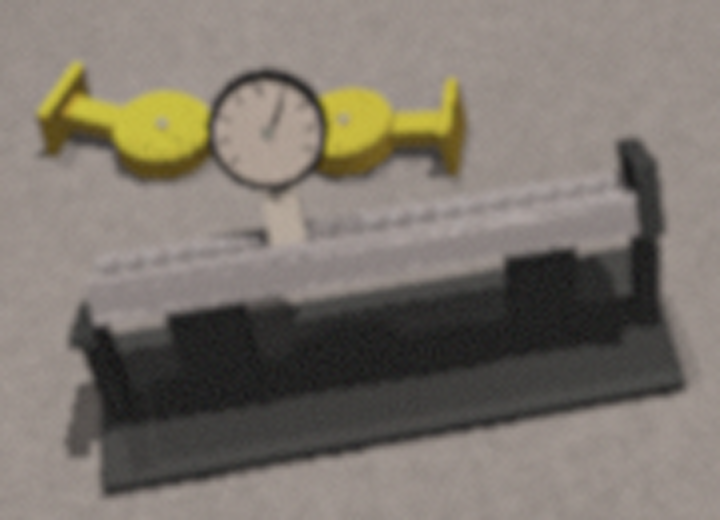

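View pics/c2.png

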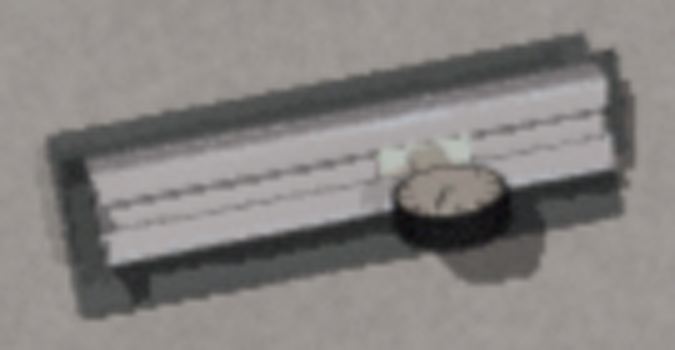

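The crops show the black-rimmed white dial in the track, crop1 (268,130). The plate standing above the lips is at the +y end, crop1 (640,190), so the -y end is the open one. Next I fit the track, dial and mat.

```bash
cat >> h.py <<'E'
def fitplane(Q,it=6,tol=.003):
    for _ in range(it):
        c=Q.mean(0);n=np.linalg.svd(Q-c,full_matrices=False)[2][2]; d=abs((Q-c)@n); Q=Q[d<max(tol,np.median(d)*2)]
    return c,n*np.sign(n[2]),Q
E
python3 - <<'E'
from h import *
for tag in('s0','t0'):
    i=load(tag);P=cloud(i);g=i['color'].astype(float).mean(-1)
    box=(P[...,0]>.45)&(P[...,0]<.6)&(P[...,1]<0)&(P[...,1]>-.3)
    m=box&(P[...,2]>.070)&(P[...,2]<.098)&(g>105)
    c,n,Q=fitplane(P[m]);n0=n
    r=cv2.minAreaRect(((Q-c)@np.linalg.svd(Q-c,full_matrices=False)[2][:2].T).astype(np.float32)*1000)
    d=np.linalg.svd(Q-c,full_matrices=False)[2][0];d*=np.sign(d[1])
    s=(Q-c)@d;print(tag,'track c',c.round(4),'n',n.round(3),'y',d.round(4),'rect',r,s.min(),s.max(),len(Q))
    m=box&(P[...,2]>.105)
    A=P[m];W=P[m&(g>105)]
    print(' dial all',A.min(0).round(4),A.max(0).round(4))
    c,n,Q=fitplane(W,tol=.004);print(' face',c.round(4),n.round(3),len(Q),' case centre',(c-.008*np.array([.86,.09,.5])).round(4))
    m=(P[...,0]>.42)&(P[...,0]<.63)&(P[...,1]>.2)&(P[...,1]<.38)&(P[...,2]<.02)&(g<60)
    M=m.astype(np.uint8);k,L,S,C=cv2.connectedComponentsWithStats(M);j=1+S[1:,4].argmax();Q=P[L==j]
    print(' mat',S[j],Q.mean(0).round(4),cv2.minAreaRect(Q[:,:2].astype(np.float32)*1000))
E
```

```text
s0 track c [ 0.5549 -0.1501  0.0839] n [-0.414 -0.07   0.908] y [-0.1799  0.9837 -0.0058] rect ((-8.78790283203125, -5.165975570678711), (47.471378326416016, 230.3022918701172), 89.59051513671875) -0.10645304720374153 0.1237894452042147 1166
 dial all [ 0.5091 -0.2052  0.105 ] [ 0.5487 -0.027   0.1448]
 face [ 0.5347 -0.1826  0.1249] [0.835 0.143 0.532] 545  case centre [ 0.5278 -0.1833  0.1209]
 mat [ 467  223   70   41 2093] [0.5163 0.2988 0.0073] ((524.8128662109375, 294.7564392089844), (107.78018188476562, 92.69437408447266), 81.93643188476562)
t0 track c [ 0.5488 -0.1441  0.0871] n [-0.481 -0.083  0.873] y [-0.1882  0.9821 -0.0106] rect ((-3.2238540649414062, 1.8292388916015625), (44.62890625, 219.2528839111328), 89.16925048828125) -0.11312502607153929 0.10653164307012436 1072
 dial all [ 0.5077 -0.205   0.1052] [ 0.5458 -0.027   0.1514]
 face [ 0.5349 -0.1821  0.1274] [0.836 0.15  0.528] 145  case centre [ 0.528  -0.1828  0.1234]
 mat [ 164  244   49   42 1636] [0.5292 0.2911 0.0098] ((529.633056640625, 292.1554260253906), (102.80394744873047, 85.34432983398438), 82.02184295654297)
```

```bash
cat >> h.py <<'E'
def Rot(yaw,tilt,s=1):
    "tool pointing opposite n, where n leans tilt toward -x'; tool y = s*x'"
    B=(Ro.from_euler('z',yaw,degrees=True)*Ro.from_euler('y',-tilt,degrees=True)).as_matrix()
    return np.stack([s*B[:,1],s*B[:,0],-B[:,2]],1)
def plan(p,R,wps,g,p0=None):
    "wps: list of (pos,R,nrows)"
    out=[]
    for P,RR,N in wps:
        for k in range(N,0,-1):
            t=R.T@(P-p)/k/.04; w=np.degrees(Ro.from_matrix(R.T@RR).as_rotvec())/k/8
            t=t.round(2);w=w.round(2)
            out.append((t.tolist(),w.tolist())); p=p+R@t*.04; R=R@Ro.from_rotvec(np.radians(w*8)).as_matrix()
            assert max(abs(t).max(),abs(w).max())<=1,(t,w)
    for i,(t,w) in enumerate(out): print(('--\n' if i%8==0 else '')+f'{{"translation":{t},"angular":{w},"gripper":{g}}},'.replace(' ',''))
    print('end',p.round(4))
def cur():
    o=ctrl.get_obs(); return o['tool_pos'],Ro.from_rotvec(o['tool_rot']).as_matrix(),o
E
python3 - <<'E'
from h import *
p,R,o=cur()
RR=Rot(10.3,31); n=-RR[:,2]; c=np.array([.529,-.182,.1235])
for s in(1,-1): print(s,np.degrees(Ro.from_matrix(R.T@Rot(10.3,31,s)).magnitude()))
H=c+n*.07-.0187*n
print(n,H)
plan(p,R,[(np.array([.40,.2,.24]),Ro.from_matrix(R).as_matrix(),12),(H,RR,12)],1)
E
```

```text
1 69.2286781692965
-1 119.86835116587798
[-0.50673826 -0.09208995  0.8571673 ] [ 0.50300433 -0.18672421  0.16747268]
--
{"translation":[-0.67,-0.66,-0.1],"angular":[0.0,-0.0,0.0],"gripper":1},
{"translation":[-0.67,-0.66,-0.1],"angular":[0.0,-0.0,0.0],"gripper":1},
{"translation":[-0.68,-0.66,-0.1],"angular":[0.0,-0.0,0.0],"gripper":1},
{"translation":[-0.67,-0.66,-0.1],"angular":[0.0,-0.0,0.0],"gripper":1},
{"translation":[-0.68,-0.66,-0.1],"angular":[0.0,-0.0,0.0],"gripper":1},
{"translation":[-0.67,-0.66,-0.1],"angular":[0.0,-0.0,0.0],"gripper":1},
{"translation":[-0.68,-0.66,-0.1],"angular":[0.0,-0.0,0.0],"gripper":1},
{"translation":[-0.67,-0.66,-0.1],"angular":[0.0,-0.0,0.0],"gripper":1},
--
{"translation":[-0.68,-0.65,-0.1],"angular":[0.0,-0.0,0.0],"gripper":1},
{"translation":[-0.67,-0.66,-0.1],"angular":[0.0,-0.0,0.0],"gripper":1},
{"translation":[-0.68,-0.65,-0.11],"angular":[0.0,-0.0,0.0],"gripper":1},
{"translation":[-0.67,-0.66,-0.1],"angular":[0.0,-0.0,0.0],"gripper":1},
{"translation":[-0.44,-0.71,0.15],"angular":[-0.29,-0.18,0.64],"gripper":1},
{"translation":[-0.5,-0.67,0.14],"angular":[-0.29,-0.18,0.64],"gripper":1},
{"translation":[-0.55,-0.63,0.12],"angular":[-0.29,-0.17,0.64],"gripper":1},
{"translation":[-0.61,-0.58,0.11],"angular":[-0.29,-0.18,0.63],"gripper":1},
--
{"translation":[-0.65,-0.53,0.11],"angular":[-0.29,-0.17,0.64],"gripper":1},
{"translation":[-0.7,-0.47,0.1],"angular":[-0.29,-0.18,0.63],"gripper":1},
{"translation":[-0.73,-0.42,0.1],"angular":[-0.29,-0.17,0.64],"gripper":1},
{"translation":[-0.76,-0.35,0.1],"angular":[-0.29,-0.18,0.63],"gripper":1},
{"translation":[-0.79,-0.29,0.11],"angular":[-0.29,-0.17,0.64],"gripper":1},
{"translation":[-0.81,-0.22,0.12],"angular":[-0.29,-0.18,0.63],"gripper":1},
{"translation":[-0.82,-0.16,0.13],"angular":[-0.29,-0.17,0.64],"gripper":1},
{"translation":[-0.83,-0.08,0.15],"angular":[-0.3,-0.18,0.64],"gripper":1},
end [ 0.5031 -0.1866  0.1675]
```

Request:
{"api": "drive_tool", "payload": {"steps": [{"translation":[-0.67,-0.66,-0.1],"angular":[0,0,0],"gripper":1},{"translation":[-0.67,-0.66,-0.1],"angular":[0,0,0],"gripper":1},{"translation":[-0.68,-0.66,-0.1],"angular":[0,0,0],"gripper":1},{"translation":[-0.67,-0.66,-0.1],"angular":[0,0,0],"gripper":1},{"translation":[-0.68,-0.66,-0.1],"angular":[0,0,0],"gripper":1},{"translation":[-0.67,-0.66,-0.1],"angular":[0,0,0],"gripper":1},{"translation":[-0.68,-0.66,-0.1],"angular":[0,0,0],"gripper":1},{"translation":[-0.67,-0.66,-0.1],"angular":[0,0,0],"gripper":1}]}}

```text
t: 1.1
tool_pos: [0.3277, 0.331, 0.2237]
tool_rot: [-0.466, -3.107, 0.001]
contact_force: [1.4, -0.9, -0.4]
opening: 0.0851
grip_force: 0.0
```

Request:
{"api": "drive_tool", "payload": {"steps": [{"translation":[-0.68,-0.65,-0.1],"angular":[0,0,0],"gripper":1},{"translation":[-0.67,-0.66,-0.1],"angular":[0,0,0],"gripper":1},{"translation":[-0.68,-0.65,-0.11],"angular":[0,0,0],"gripper":1},{"translation":[-0.67,-0.66,-0.1],"angular":[0,0,0],"gripper":1},{"translation":[-0.44,-0.71,0.15],"angular":[-0.29,-0.18,0.64],"gripper":1},{"translation":[-0.5,-0.67,0.14],"angular":[-0.29,-0.18,0.64],"gripper":1},{"translation":[-0.55,-0.63,0.12],"angular":[-0.29,-0.17,0.64],"gripper":1},{"translation":[-0.61,-0.58,0.11],"angular":[-0.29,-0.18,0.63],"gripper":1}]}}

```text
t: 2.1
tool_pos: [0.4342, 0.0704, 0.2156]
tool_rot: [0.973, 2.85, 0.22]
contact_force: [0.0, -0.4, 0.4]
opening: 0.0853
grip_force: 0.0
```

Request:
{"api": "drive_tool", "payload": {"steps": [{"translation":[-0.65,-0.53,0.11],"angular":[-0.29,-0.17,0.64],"gripper":1},{"translation":[-0.7,-0.47,0.1],"angular":[-0.29,-0.18,0.63],"gripper":1},{"translation":[-0.73,-0.42,0.1],"angular":[-0.29,-0.17,0.64],"gripper":1},{"translation":[-0.76,-0.35,0.1],"angular":[-0.29,-0.18,0.63],"gripper":1},{"translation":[-0.79,-0.29,0.11],"angular":[-0.29,-0.17,0.64],"gripper":1},{"translation":[-0.81,-0.22,0.12],"angular":[-0.29,-0.18,0.63],"gripper":1},{"translation":[-0.82,-0.16,0.13],"angular":[-0.29,-0.17,0.64],"gripper":1},{"translation":[-0.83,-0.08,0.15],"angular":[-0.3,-0.18,0.64],"gripper":1}]}}

```text
t: 3.1
tool_pos: [0.5032, -0.1871, 0.1669]
tool_rot: [1.758, 2.095, 0.586]
contact_force: [0.0, 0.3, 0.8]
opening: 0.0857
grip_force: 0.0
```

```bash
python3 - <<'E'
from h import *
i=snap('wrist','w0');p,R,o=cur()
print(o['t'],p,o['q'],(R.T@Rot(10.3,31)).round(3).tolist(),i['fx'],i['cx'],i['cy'],i['R'].tolist(),i['t'])
E
```

```text
3.15 [ 0.50258294 -0.18941098  0.16505171] [-0.75398034 -0.46938064  2.18060581  0.47432144  1.13124542 -1.06332549] [[1.0, 0.009, 0.002], [-0.009, 1.0, -0.001], [-0.002, 0.001, 1.0]] 371.64829954431775 320.65926844366606 244.3097125833753 [[0.8433909260404383, 0.14794551324417984, 0.5165306099192666], [0.023120118935144134, -0.9704464922294975, 0.24020629846007271], [0.536802762635475, -0.19064556336401045, -0.8218862836162569]] [-0.4814942  -0.21561585  0.02633559]
```

View pics/w0.png

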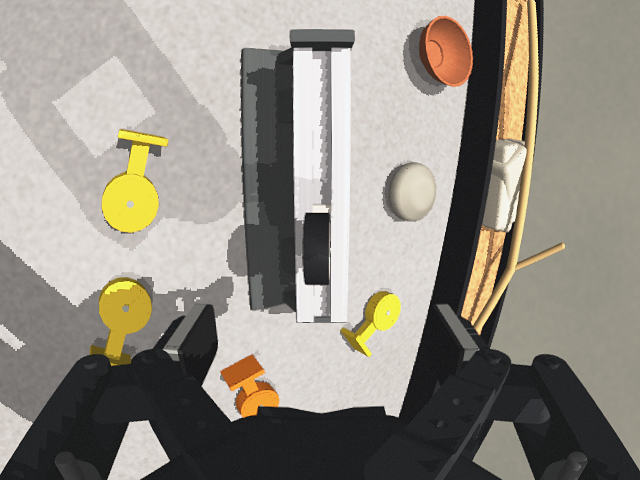

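The wrist view confirms it: the dark raised plate (322,38) at the +y end, an open slot end at (325,320), and the dial edge-on at (316,248). I'll refine the case and track from this view.

```bash
python3 - <<'E'
from h import *
i=load('w0');f=i['fx'];v,u=np.mgrid[:480,:640].astype(float);x=u-i['cx'];y=v-i['cy'];r=np.hypot(x,y)+1e-9
k=np.tan(r/f)/r;d=i['depth'];P=(np.stack([x*k*d,y*k*d,d],-1)-i['t'])@i['R']
p,R,o=cur();T=(P-p)@R  # tool frame
ok=d>0
print('face depth?',ok.mean())
g=i['color'].mean(-1)
m=ok&(u>296)&(u<340)&(v>205)&(v<292)&(g<70)
n=-Rot(10.3,30)[:,2]
Q=P[m];h=Q@n;A=Q[(Q[:,2]>.12)];t=T[m][Q[:,2]>.12]
print('case world',A.min(0),A.max(0),'tool',t.min(0).round(4),t.max(0).round(4),len(A))
m=ok&(g>110)&(u>290)&(u<352)&(v>50)&(v<320)&(P[...,2]<.1)
c,nn,Q=fitplane(P[m],tol=.002);dd=np.linalg.svd(Q-c,full_matrices=False)[2][0];dd*=np.sign(dd[1])
print('track',c,nn,dd,np.degrees(np.arctan2(-dd[0],dd[1])))
e=np.cross(dd,nn);print('width range',np.percentile((Q-c)@e,[1,99]),'len',np.percentile((Q-c)@dd,[.5,99.5]))
cc=c+e*np.percentile((Q-c)@e,[1,99]).mean()+dd*np.percentile((Q-c)@dd,[.5,99.5]).mean()
print('lip centre',cc,'tool',(cc-p)@R,'tool axis of track',R.T@dd)
s=-(cc[1]+.182)/dd[1]; q=cc+dd*s+.0445*nn; print('case centre via track at y~',q,'tool',(q-p)@R)
E
```

```text
face depth? 0.9935774739583333
case world [ 0.50637598 -0.2041093   0.12008707] [ 0.52985516 -0.15819023  0.14518332] tool [-0.0178 -0.0104  0.0245] [0.0265 0.0064 0.0525] 1768
track [ 0.5508231  -0.13511134  0.07712563] [0.63974846 0.12384686 0.75854061] [-0.24932642  0.96700091  0.0523982 ] 14.457949602443536
width range [-0.02451387  0.11452436] len [-0.16962474  0.09663997]
lip centre [ 0.59264134 -0.16037928  0.04598188] tool [0.0129791  0.01881178 0.1503617 ] tool axis of track [ 0.99543756 -0.04431538 -0.08449977]
case centre via track at y~ [ 0.62668472 -0.17648881  0.07856539] tool [-0.0085817   0.0620503   0.13829039]
```

Request:
{"api": "drive_tool", "payload": {"steps": [{"translation":[0.1,-0.05,0.4],"angular":[0,0,0],"gripper":1},{"translation":[0,0,0.6],"angular":[0,0,0],"gripper":1},{"translation":[0,0,0.6],"angular":[0,0,0],"gripper":0.6},{"translation":[0,0,0],"angular":[0,0,0],"gripper":0.35},{"translation":[0,0,0],"angular":[0,0,0],"gripper":0.35},{"translation":[0,0,0],"angular":[0,0,0],"gripper":0.35}], "force": 30}}

```text
t: 3.9
tool_pos: [0.5339, -0.1765, 0.113]
tool_rot: [1.752, 2.098, 0.585]
contact_force: [0.2, -0.2, -0.3]
opening: 0.03
grip_force: 0.0
```

```bash
python3 - <<'E'
from h import *
i=snap('wrist','w1');p,R,o=cur();print(p,o['opening'],o['contact_force'],o['t'])
f=i['fx'];v,u=np.mgrid[:480,:640].astype(float);x=u-i['cx'];y=v-i['cy'];r=np.hypot(x,y)+1e-9
k=np.tan(r/f)/r;d=i['depth'];P=(np.stack([x*k*d,y*k*d,d],-1)-i['t'])@i['R'];T=(P-p)@R
m=(d>0)&(abs(T[...,1])<.014)&(abs(T[...,0])<.04)&(T[...,2]>-.05)&(T[...,2]<0.02);t=T[m];print(len(t),t.min(0),t.max(0),np.percentile(t,[2,98],axis=0))
E
```

```text
[ 0.5338202  -0.17667785  0.11293833] 0.029698980780218612 [ 0.58619362  0.07861285 -0.27503643] 3.95
3543 [-0.0235512  -0.01249549 -0.04993984] [ 0.01996005  0.01397897 -0.0010807 ] [[-0.02034872 -0.01142497 -0.04476813]
 [ 0.0193666   0.01362567 -0.01136716]]
```

View pics/w1.png

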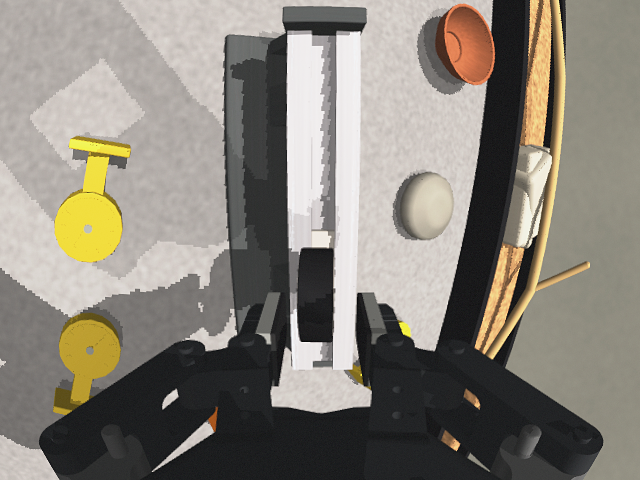

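The case (316,295) sits centred between the pads (275,330) and (365,330). Closing.

Request:
{"api": "drive_tool", "payload": {"steps": [{"translation":[0,0,0],"angular":[0,0,0],"gripper":0.1},{"translation":[0,0,0],"angular":[0,0,0],"gripper":0.1},{"translation":[0,0,0],"angular":[0,0,0],"gripper":0},{"translation":[0,0,0],"angular":[0,0,0],"gripper":0}], "force": 35}}

```text
t: 4.45
tool_pos: [0.5334, -0.1765, 0.1117]
tool_rot: [1.754, 2.099, 0.585]
contact_force: [1.3, -0.6, -0.5]
opening: 0.0002
grip_force: 0.0
```

```bash
python3 - <<'E'
from h import *
p,R,o=cur();print(o['t'],p,o['opening'],o['contact_force'],o['wrist_torque'],o['grip_force'])
y=Rot(10.3,30)[:,0];print('track y in tool',R.T@y, 'tool y',R.T@Rot(10.3,30)[:,1])
# distance dial centre from lip centre (track mid) estimate along y
print(((p+.0187*-R[:,2]) - np.array([.5505,-.146,.085]))@y)
E
```

```text
4.45 [ 0.53342917 -0.17645563  0.11165979] 0.0001847166898994724 [ 1.30498568 -0.59667744 -0.52178371] [ 0.02098578  0.27429807 -0.09352756] 0.0
track y in tool [ 9.99998564e-01 -1.57184406e-03  6.32912751e-04] tool y [0.0015596  0.99982008 0.01890427]
-0.026924376809960016
```

The fingers closed empty. I'll look again.

```bash
python3 - <<'E'
from h import *
i=snap('wrist','w2');j=snap('scene','s2');t=snap('top','t2')
a=i['color'][150:480,150:490];b=j['color'][150:310,150:350]
a=cv2.resize(a,(400,388));b=cv2.resize(b,(400,320),interpolation=cv2.INTER_CUBIC);b=np.vstack([b,np.zeros((68,400,3),np.uint8)])
cv2.imwrite('pics/c3.png',np.hstack([a,b])[...,::-1])
p,R,o=cur();y=i['R'];print('cam axes in tool',(R.T@i['R'].T).round(3).tolist(),'cam pos in tool',R.T@(-i['R'].T@i['t']-p))
E
```

```text
cam axes in tool [[-0.0, -0.959, -0.284], [1.0, -0.0, -0.001], [0.001, -0.284, 0.959]] cam pos in tool [ 0.07215762 -0.00127358 -0.18200791]
```

View pics/c3.png

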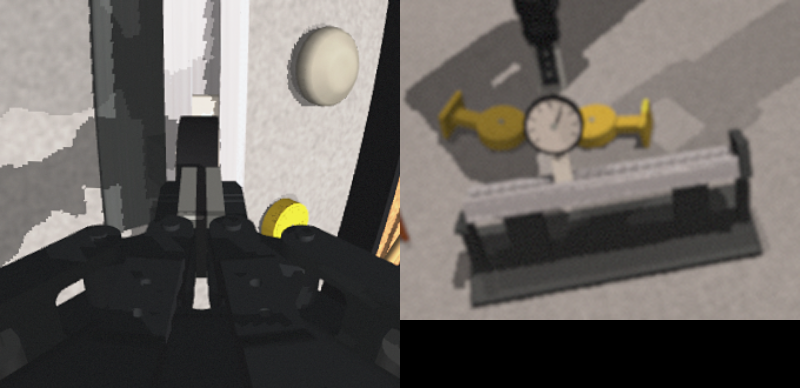

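```bash
python3 - <<'E'
from h import *
p,R,o=cur()
for tag in('s2','t2'):
    i=load(tag);c=i['R']@p+i['t'];print(tag,'TCP px',i['fx']*c[0]/c[2]+i['cx'],i['fy']*c[1]/c[2]+i['cy'])
    P=cloud(i);T=(P-p)@R
    m=(i['depth']>0)&(np.abs(T[...,:2]).max(-1)<.05)&(T[...,2]<.03)&(T[...,2]>-.08)
    v,u=np.nonzero(m);print(len(u),u.min(),u.max(),v.min(),v.max())
    if tag=='s2':
        for (a,b) in((224,190),(224,185),(224,175),(227,200),(227,212),(227,220)): print(a,b,P[b,a].round(4),T[b,a].round(4),i['color'][b,a])
    else:
        for b in range(225,285,5): print(b,[(a,T[b,a].round(3).tolist(),i['color'][b,a].tolist()) for a in(404,)])
i=load('w2');f=i['fx']
for a,b in((316,262),(316,290),(316,310),(322,320),(330,310),(305,310),(322,300)):
    x,y=a-i['cx'],b-i['cy'];r=np.hypot(x,y);k=np.tan(r/f)/r;d=i['depth'][b,a];X=i['R'].T@(np.array([x*k*d,y*k*d,d])-i['t']);print(a,b,X.round(4),((X-p)@R).round(4),i['color'][b,a])
E
```

```text
s2 TCP px 231.51186301477006 218.28128992624443
1208 212 241 169 237
224 190 [ 0.5188 -0.1817  0.1594] [-0.0025  0.0115 -0.0488] [27 27 27]
224 185 [ 0.5165 -0.1805  0.1675] [-0.001   0.014  -0.0568] [42 43 40]
224 175 [ 0.508  -0.1792  0.1803] [ 0.0019  0.0136 -0.072 ] [27 26 27]
227 200 [ 0.522  -0.1798  0.1412] [-0.0013  0.0051 -0.0315] [124 113 105]
227 212 [ 0.5333 -0.1813  0.1258] [-0.0047  0.0065 -0.0127] [135 129 121]
227 220 [ 0.5407 -0.1823  0.1152] [-0.0071  0.0071  0.    ] [182 168 156]
t2 TCP px 400.60659664307326 253.90580130585377
359 373 421 233 271
225 [(404, [-0.039, 0.005, 0.134], [162, 156, 154])]
230 [(404, [-0.035, -0.001, 0.12], [82, 84, 84])]
235 [(404, [-0.019, 0.023, 0.039], [146, 142, 145])]
240 [(404, [-0.016, 0.015, 0.032], [180, 177, 178])]
245 [(404, [-0.016, 0.001, 0.038], [185, 188, 180])]
250 [(404, [-0.008, 0.008, -0.002], [160, 152, 144])]
255 [(404, [-0.003, 0.007, -0.022], [134, 127, 119])]
260 [(404, [0.011, 0.034, -0.097], [21, 22, 27])]
265 [(404, [0.007, 0.007, -0.065], [75, 76, 73])]
270 [(404, [0.015, 0.018, -0.106], [56, 56, 56])]
275 [(404, [-0.013, -0.089, 0.073], [121, 117, 115])]
280 [(404, [-0.011, -0.099, 0.068], [162, 158, 155])]
316 262 [ 0.5161 -0.1627  0.1291] [ 0.0166 -0.0035 -0.0225] [33 33 35]
316 290 [ 0.5128 -0.173   0.1377] [ 0.0071 -0.0034 -0.0325] [28 28 30]
316 310 [ 0.4983 -0.1715  0.1616] [ 0.0111 -0.0031 -0.0601] [100  99  94]
322 320 [ 0.4966 -0.1722  0.1688] [ 0.0108 -0.0009 -0.0673] [32 34 33]
330 310 [ 0.503  -0.171   0.1637] [ 0.0108  0.0021 -0.0595] [107 106 101]
305 310 [ 0.4957 -0.1727  0.1583] [ 0.0105 -0.0071 -0.0588] [107 107 102]
322 300 [ 0.5047 -0.1704  0.1551] [ 0.011  -0.0009 -0.0513] [32 31 33]
```

Depth puts the finger ends about 48 mm behind the reported TCP, so the pads shut just above the case (tip at scene (224,192), case top at about (226,196)). I'll measure that offset properly before going on.

```bash
python3 - <<'E'
from h import *
p,R,o=cur()
i=load('s2');T=(cloud(i)-p)@R
for v in range(184,203): print(v,[(T[v,u]*1000).round().astype(int).tolist()+[int(i['color'][v,u].mean())] for u in(221,224,227)])
i=load('w2');f=i['fx'];v,u=np.mgrid[:480,:640].astype(float);x=u-i['cx'];y=v-i['cy'];r=np.hypot(x,y)+1e-9
k=np.tan(r/f)/r;d=i['depth'];T=((np.stack([x*k*d,y*k*d,d],-1)-i['t'])@i['R']-p)@R
for v in range(255,340,6): print(v,[(T[v,u]*1000).round().astype(int).tolist()+[int(i['color'][v,u].mean())] for u in(312,326,340)])
E
```

```text
184 [[-5, 13, -59, 32], [-1, 10, -58, 31], [4, 15, -58, 44]]
185 [[-6, 10, -57, 35], [-1, 14, -57, 41], [4, 14, -56, 42]]
186 [[-6, 15, -56, 39], [-1, 11, -55, 55], [3, 13, -54, 37]]
187 [[-6, 13, -54, 42], [-2, 5, -52, 58], [3, 13, -53, 37]]
188 [[-6, 11, -53, 42], [-2, 11, -52, 50], [3, 14, -52, 35]]
189 [[-7, 12, -51, 45], [-2, 10, -50, 35], [2, 14, -50, 30]]
190 [[-7, 14, -50, 49], [-3, 12, -49, 27], [2, 14, -48, 29]]
191 [[-7, 12, -48, 52], [-3, 14, -48, 33], [2, 11, -46, 41]]
192 [[-8, 13, -47, 63], [-3, 11, -46, 53], [1, 13, -45, 61]]
193 [[-8, 7, -44, 74], [-4, 6, -43, 68], [1, 7, -43, 73]]
194 [[-9, 6, -42, 81], [-4, 7, -42, 77], [0, 5, -41, 79]]
195 [[-9, 9, -41, 83], [-4, 8, -40, 79], [0, 6, -39, 81]]
196 [[-9, 8, -40, 85], [-5, 7, -39, 76], [0, 7, -38, 76]]
197 [[-25, -220, 0, 75], [-18, -220, 1, 64], [-1, -9, -34, 52]]
198 [[-25, -216, 1, 53], [-6, -2, -34, 40], [-1, 2, -34, 36]]
199 [[-10, 4, -34, 36], [-5, 7, -34, 55], [-1, 8, -33, 62]]
200 [[-10, 5, -33, 73], [-6, 8, -33, 97], [-1, 5, -31, 114]]
201 [[-11, 7, -32, 125], [-6, 5, -31, 119], [-2, 5, -30, 146]]
202 [[-11,
[... 270 characters left out ...]
, 36], [-10, 10, 32, 233]]
279 [[11, -5, -30, 37], [11, 1, -30, 37], [-14, 11, 34, 233]]
285 [[9, -5, -31, 40], [9, 1, -31, 39], [-18, 11, 34, 233]]
291 [[7, -5, -33, 37], [7, 1, -34, 48], [-22, 11, 33, 233]]
297 [[11, -5, -49, 105], [11, 1, -48, 109], [-27, 11, 34, 233]]
303 [[11, -5, -54, 105], [11, 1, -54, 107], [-31, 11, 33, 208]]
309 [[11, -5, -59, 105], [11, 1, -59, 108], [7, 6, -51, 32]]
315 [[11, -4, -64, 104], [11, 1, -64, 110], [7, 6, -57, 46]]
321 [[11, -4, -68, 105], [11, 0, -68, 97], [6, 6, -60, 82]]
327 [[11, -4, -73, 105], [11, 0, -73, 98], [12, 5, -74, 108]]
333 [[11, -4, -77, 136], [11, 0, -77, 70], [11, 5, -76, 54]]
339 [[12, -4, -82, 30], [9, 0, -77, 86], [13, 5, -84, 37]]
```

Request:
{"api": "drive_tool", "payload": {"steps": [{"translation":[-0.1,-0.03,0],"angular":[0,0,0],"gripper":0.7},{"translation":[0,0,0],"angular":[0,0,0],"gripper":0.7},{"translation":[0,0,0],"angular":[0,0,0],"gripper":0.7},{"translation":[0,0,0.4],"angular":[0,0,0],"gripper":0.7},{"translation":[0,0,0.4],"angular":[0,0,0],"gripper":0.7},{"translation":[0,0,0.35],"angular":[0,0,0],"gripper":0.7},{"translation":[0,0,0],"angular":[0,0,0],"gripper":0.35},{"translation":[0,0,0],"angular":[0,0,0],"gripper":0.35}], "force": 30}}

```text
t: 5.6
tool_pos: [0.5567, -0.1764, 0.072]
tool_rot: [1.754, 2.099, 0.585]
contact_force: [-0.3, -0.3, 0.8]
opening: 0.0296
grip_force: 0.0
```

```bash
python3 - <<'E'
from h import *
i=snap('wrist','w3');j=snap('scene','s3')
a=i['color'][150:480,150:490];b=j['color'][150:310,150:350]
a=cv2.resize(a,(400,388));b=cv2.resize(b,(400,320),interpolation=cv2.INTER_CUBIC);b=np.vstack([b,np.zeros((68,400,3),np.uint8)])
cv2.imwrite('pics/c4.png',np.hstack([a,b])[...,::-1])
p,R,o=cur();print(p,o['opening'],o['contact_force'],o['t'])
T=(cloud(j)-p)@R
for v in range(182,232,3): print(v,[(T[v,u]*1000).round().astype(int).tolist()+[int(j['color'][v,u].mean())] for u in(222,225,228,232)])
E
```

```text
[ 0.55681468 -0.17660851  0.072435  ] 0.030039006282463428 [ 0.78006451 -0.67256647  0.12143502] 5.7
182 [[4, 56, -113, 24], [8, 57, -112, 26], [11, 26, -107, 36], [16, 16, -105, 66]]
185 [[3, 55, -108, 22], [7, 54, -108, 29], [11, 54, -107, 34], [6, -246, -63, 76]]
188 [[-3, -30, -92, 21], [2, -27, -91, 26], [10, 51, -102, 33], [12, -41, -88, 74]]
191 [[-3, -20, -88, 26], [1, -20, -87, 24], [9, 50, -98, 27], [12, -23, -85, 68]]
194 [[0, 43, -93, 26], [4, 45, -93, 40], [8, 47, -93, 20], [11, -25, -80, 63]]
197 [[-1, 46, -89, 34], [3, 46, -89, 32], [8, 47, -88, 24], [12, 22, -83, 60]]
200 [[-2, 43, -84, 24], [2, 41, -83, 16], [6, 37, -82, 25], [11, 6, -76, 46]]
203 [[-4, 30, -78, 19], [1, 31, -77, 18], [5, 29, -76, 42], [10, 8, -71, 131]]
206 [[-5, 29, -73, 26], [0, 27, -72, 45], [4, 28, -71, 38], [10, 21, -69, 130]]
209 [[-6, 29, -68, 29], [-1, 27, -67, 28], [3, 29, -67, 24], [9, 22, -64, 126]]
212 [[-7, 27, -63, 37], [-2, 29, -63, 36], [2, 29, -62, 32], [8, 22, -60, 118]]
215 [[-7, 29, -59, 57], [-3, 28, -58, 38], [1, 28, -57, 39], [7, 23, -55, 110]]
218 [[-9, 22, -53, 78], [-4, 26, -53, 36], [1, 28, -53, 37], [6, 19, -50, 93]]
221 [[-10, 21, -48, 89], [-5, 28, -49, 32], [0, 28, -48, 33], [6, 29, -47, 90]]
224 [[-11, 21, -43, 89], [-6, 21, -42, 77], [-2, 21, -42, 73], [5, 23, -41, 97]]
227 [[-24, -143, 0, 126], [-8, 9, -35, 90], [-3, 9, -34, 69], [3, 3, -32, 90]]
230 [[-25, -137, 4, 99], [-19, -135, 5, 125], [-4, 5, -28, 105], [2, 5, -27, 108]]
```

View pics/c4.png

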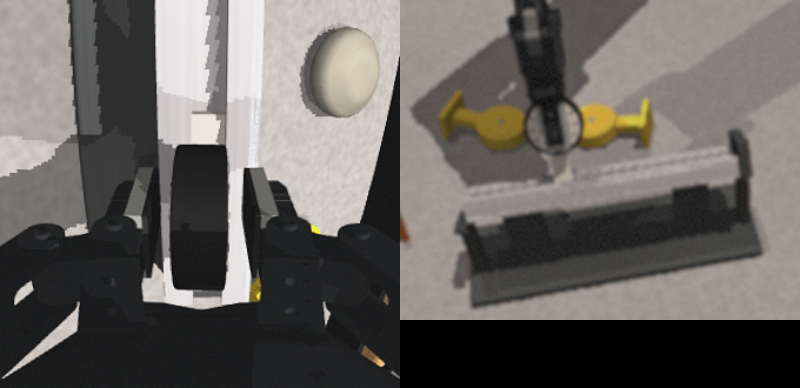

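Now the pads straddle the case: pads at (140,210) and (260,210), case at (200,215), and the finger is in front of the dial in scene. Closing.

Request:
{"api": "drive_tool", "payload": {"steps": [{"translation":[0,0,0],"angular":[0,0,0],"gripper":0.15},{"translation":[0,0,0],"angular":[0,0,0],"gripper":0.1},{"translation":[0,0,0],"angular":[0,0,0],"gripper":0},{"translation":[0,0,0],"angular":[0,0,0],"gripper":0}], "force": 35}}

```text
t: 6.2
tool_pos: [0.5571, -0.1766, 0.0725]
tool_rot: [1.753, 2.098, 0.585]
contact_force: [1.7, -0.3, 2.8]
opening: 0.0156
grip_force: 37.3
```

Request:
{"api": "drive_tool", "payload": {"steps": [{"translation":[-0.15,0,0],"angular":[0,0,0],"gripper":0},{"translation":[-0.25,0,0],"angular":[0,0,0],"gripper":0}]}}

```text
t: 6.45
tool_pos: [0.56, -0.1924, 0.0725]
tool_rot: [1.753, 2.099, 0.586]
contact_force: [0.7, 1.3, 5.0]
opening: 0.0158
grip_force: 37.8
```

```bash
python3 - <<'E'
from h import *
p,R,o=cur();print(o['t'],p,o['opening'],o['contact_force'],R.T@o['contact_force'],o['wrist_torque'],o['grip_force'])
y=Rot(10.3,30)[:,0];print('track y in tool',R.T@y)
E
```

```text
6.45 [ 0.55997938 -0.19240675  0.07251567] 0.015753906265888972 [0.68992152 1.33558858 5.01545479] [ 1.19545869  3.37880408 -3.81695387] [ 0.35929475 -0.38939198  0.18329429] 37.79106795787811
track y in tool [ 9.99999513e-01 -8.59463946e-04  4.84162356e-04]
```

Request:
{"api": "drive_tool", "payload": {"steps": [{"translation":[-0.3,0.01,-0.02],"angular":[0,0,0],"gripper":0},{"translation":[-0.4,0,0],"angular":[0,0,0],"gripper":0},{"translation":[-0.4,0,0],"angular":[0,0,0],"gripper":0}]}}

```text
t: 6.82
tool_pos: [0.5676, -0.2365, 0.0726]
tool_rot: [1.754, 2.098, 0.586]
contact_force: [3.8, 2.8, 1.5]
opening: 0.0157
grip_force: 37.1
```

```bash
python3 - <<'E'
from h import *
p,R,o=cur();print(o['t'],p,o['opening'],R.T@o['contact_force'],o['wrist_torque'],o['grip_force'])
i=load('t0');P=cloud(i)
# open end of track edge & orange lookalike
b=i['color'].astype(int);m=(b[...,0]>180)&(b[...,1]<150)&(b[...,2]<60)&(P[...,1]<-.2)&(P[...,1]>-.45)&(P[...,0]<.65);print('orange',P[m].min(0),P[m].max(0))
for u in range(425,446,2): print(u,P[240,u].round(3),i['color'][240,u])
E
```

```text
6.825 [ 0.5675854  -0.23652318  0.07257949] 0.01565831293261842 [2.08732048 4.41986043 0.88484405] [ 0.24691207 -0.90231301  0.07765952] 37.07039415836334
orange [ 0.51264195 -0.41317317  0.01428358] [ 0.5719541  -0.33662822  0.03833798]
425 [ 0.566 -0.234  0.077] [167 162 162]
427 [ 0.567 -0.239  0.074] [169 163 165]
429 [ 0.566 -0.243  0.075] [170 165 166]
431 [ 0.567 -0.247  0.072] [170 165 167]
433 [ 0.567 -0.251  0.073] [170 166 165]
435 [ 0.567 -0.256  0.072] [136 132 132]
437 [ 0.567 -0.261  0.067] [71 72 70]
439 [ 0.567 -0.266  0.065] [73 72 72]
441 [ 0.576 -0.283  0.004] [102  97  96]
443 [ 0.576 -0.288  0.001] [153 149 146]
445 [ 0.576 -0.292  0.004] [154 150 147]
```

Request:
{"api": "drive_tool", "payload": {"steps": [{"translation":[-0.4,0.02,0],"angular":[0,0,0],"gripper":0},{"translation":[-0.4,0.01,0],"angular":[0,0,0],"gripper":0},{"translation":[-0.4,0,0],"angular":[0,0,0],"gripper":0},{"translation":[-0.4,0,0],"angular":[0,0,0],"gripper":0}]}}

```text
t: 7.32
tool_pos: [0.5787, -0.2988, 0.0715]
tool_rot: [1.756, 2.101, 0.584]
contact_force: [0.4, -0.3, -1.2]
opening: 0.0157
grip_force: 37.1
```

```bash
python3 - <<'E'
from h import *
i=snap('top','t4');j=snap('scene','s4')
a=cv2.resize(i['color'][200:300,320:520],(800,400),interpolation=cv2.INTER_CUBIC)[:, 200:600];b=cv2.resize(j['color'][150:310,120:280],(400,400),interpolation=cv2.INTER_CUBIC)
cv2.imwrite('pics/c5.png',np.hstack([a,b])[...,::-1])
p,R,o=cur();print(o['t'],p,o['opening'],R.T@o['contact_force'],o['wrist_torque'],o['grip_force'])
E
```

```text
7.425 [ 0.57923988 -0.29976863  0.07235155] 0.015785284773659345 [-0.11938986 -0.39803466  0.41224269] [-0.12118479  0.31649348 -0.00606114] 37.12681174278259
```

View pics/c5.png

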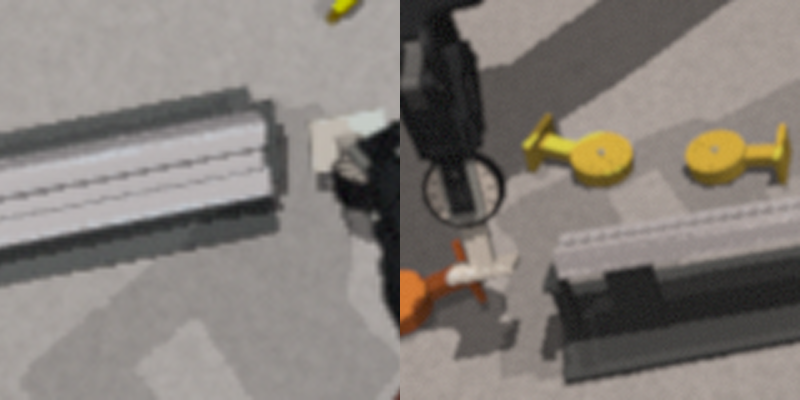

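The dial is free of the track: the foot plate (330,150) is past the track end (272,150), and the force is near 0. Now I measure the foot in the tool frame and plan the carry.

```bash
python3 - <<'E'
from h import *
p,R,o=cur()
for tag in('s4','t4'):
    i=load(tag);P=cloud(i);T=(P-p)@R;c=i['color'].astype(int)
    m=(i['depth']>0)&(abs(T[...,0])<.035)&(abs(T[...,1])<.03)&(T[...,2]>-.025)&(T[...,2]<.02)&(c.min(-1)>80)
    t=T[m];print(tag,len(t),np.percentile(t,[2,50,98],axis=0).round(4).tolist())
    m2=m&(T[...,2]>-.012)&(T[...,2]<.008);t=T[m2];
    print(len(t),'foot',np.percentile(t,[2,50,98],axis=0).round(4).tolist())
up=p+np.array([0,0,.12])
plan(p,R,[(up,R,4),(np.array([.528,.292,.19]),Rot(81.8,0),20)],0)
E
```

```text
s4 323 [[-0.0207, -0.0111, -0.0237], [-0.0007, 0.0055, -0.006], [0.0268, 0.0171, 0.004]]
234 foot [[-0.021, -0.0122, -0.0111], [-0.0, 0.0093, -0.0056], [0.0177, 0.0171, -0.0002]]
t4 181 [[-0.0178, -0.0115, -0.0206], [0.0072, 0.0071, -0.0092], [0.0203, 0.0166, -0.0041]]
150 foot [[-0.0178, -0.0117, -0.0117], [0.0092, 0.0081, -0.0087], [0.0203, 0.0165, -0.0039]]
--
{"translation":[0.0,0.39,-0.64],"angular":[0.0,0.0,0.0],"gripper":0},
{"translation":[0.0,0.39,-0.64],"angular":[0.0,0.0,0.0],"gripper":0},
{"translation":[0.0,0.38,-0.65],"angular":[0.0,0.0,0.0],"gripper":0},
{"translation":[0.0,0.39,-0.64],"angular":[0.0,0.0,0.0],"gripper":0},
{"translation":[0.74,0.06,0.04],"angular":[0.17,0.12,-0.44],"gripper":0},
{"translation":[0.73,0.1,0.05],"angular":[0.17,0.12,-0.44],"gripper":0},
{"translation":[0.73,0.15,0.06],"angular":[0.17,0.12,-0.44],"gripper":0},
{"translation":[0.71,0.19,0.07],"angular":[0.17,0.12,-0.44],"gripper":0},
--
{"translation":[0.7,0.24,0.07],"angular":[0.17,0.12,-0.44],"gripper":0},
{"translation":[0.68,0.28,0.08],"angular":[0.17,0.12,-0.44],"gripper":0},
{"transla
[... 355 characters left out ...]
":0},
{"translation":[0.53,0.52,0.08],"angular":[0.17,0.12,-0.44],"gripper":0},
--
{"translation":[0.49,0.55,0.08],"angular":[0.16,0.12,-0.43],"gripper":0},
{"translation":[0.46,0.58,0.07],"angular":[0.17,0.12,-0.44],"gripper":0},
{"translation":[0.42,0.61,0.07],"angular":[0.16,0.12,-0.43],"gripper":0},
{"translation":[0.38,0.63,0.06],"angular":[0.17,0.12,-0.44],"gripper":0},
{"translation":[0.34,0.66,0.05],"angular":[0.16,0.12,-0.43],"gripper":0},
{"translation":[0.3,0.68,0.04],"angular":[0.17,0.12,-0.44],"gripper":0},
{"translation":[0.25,0.69,0.03],"angular":[0.16,0.12,-0.43],"gripper":0},
{"translation":[0.21,0.71,0.01],"angular":[0.17,0.12,-0.44],"gripper":0},
end [0.5282 0.2919 0.1899]
```

Request:
{"api": "drive_tool", "payload": {"steps": [{"translation":[0,0.39,-0.64],"angular":[0,0,0],"gripper":0},{"translation":[0,0.39,-0.64],"angular":[0,0,0],"gripper":0},{"translation":[0,0.38,-0.65],"angular":[0,0,0],"gripper":0},{"translation":[0,0.39,-0.64],"angular":[0,0,0],"gripper":0},{"translation":[0.74,0.06,0.04],"angular":[0.17,0.12,-0.44],"gripper":0},{"translation":[0.73,0.1,0.05],"angular":[0.17,0.12,-0.44],"gripper":0},{"translation":[0.73,0.15,0.06],"angular":[0.17,0.12,-0.44],"gripper":0},{"translation":[0.71,0.19,0.07],"angular":[0.17,0.12,-0.44],"gripper":0}]}}

```text
t: 8.43
tool_pos: [0.5686, -0.1786, 0.1915]
tool_rot: [1.508, 2.382, 0.486]
contact_force: [0.2, 0.5, -0.7]
opening: 0.0157
grip_force: 37.0
```

Request:
{"api": "drive_tool", "payload": {"steps": [{"translation":[0.7,0.24,0.07],"angular":[0.17,0.12,-0.44],"gripper":0},{"translation":[0.68,0.28,0.08],"angular":[0.17,0.12,-0.44],"gripper":0},{"translation":[0.66,0.33,0.08],"angular":[0.17,0.12,-0.43],"gripper":0},{"translation":[0.64,0.37,0.08],"angular":[0.17,0.12,-0.44],"gripper":0},{"translation":[0.62,0.41,0.09],"angular":[0.17,0.12,-0.43],"gripper":0},{"translation":[0.59,0.45,0.09],"angular":[0.17,0.12,-0.44],"gripper":0},{"translation":[0.56,0.48,0.08],"angular":[0.17,0.12,-0.43],"gripper":0},{"translation":[0.53,0.52,0.08],"angular":[0.17,0.12,-0.44],"gripper":0}]}}

```text
t: 9.43
tool_pos: [0.5475, 0.0584, 0.191]
tool_rot: [0.921, 2.84, 0.257]
contact_force: [0.1, 0.0, 0.1]
opening: 0.0156
grip_force: 37.0
```

```bash
python3 - <<'E'
from h import *
p,R,o=cur();print(o['t'],p,o['opening'],o['contact_force'],o['grip_force'],o['q'])
plan(p,R,[(np.array([.528,.292,.16]),Rot(81.8,0),8)],0)
E
```

```text
9.425 [0.5475411  0.05837426 0.1910265 ] 0.015635395689696116 [0.1446615  0.00600694 0.13026522] 36.98406457901001 [-0.10980814 -0.27985828  1.93372258  0.14266534  1.31271496 -1.07755523]
--
{"translation":[0.49,0.53,0.17],"angular":[0.16,0.12,-0.43],"gripper":0},
{"translation":[0.45,0.56,0.16],"angular":[0.16,0.12,-0.43],"gripper":0},
{"translation":[0.42,0.59,0.16],"angular":[0.17,0.12,-0.43],"gripper":0},
{"translation":[0.38,0.62,0.15],"angular":[0.16,0.12,-0.43],"gripper":0},
{"translation":[0.34,0.64,0.14],"angular":[0.17,0.12,-0.43],"gripper":0},
{"translation":[0.29,0.66,0.14],"angular":[0.16,0.12,-0.43],"gripper":0},
{"translation":[0.25,0.68,0.12],"angular":[0.17,0.12,-0.44],"gripper":0},
{"translation":[0.21,0.7,0.11],"angular":[0.16,0.12,-0.43],"gripper":0},
end [0.5282 0.2918 0.1601]
```

Request:
{"api": "drive_tool", "payload": {"steps": [{"translation":[0.49,0.53,0.17],"angular":[0.16,0.12,-0.43],"gripper":0},{"translation":[0.45,0.56,0.16],"angular":[0.16,0.12,-0.43],"gripper":0},{"translation":[0.42,0.59,0.16],"angular":[0.17,0.12,-0.43],"gripper":0},{"translation":[0.38,0.62,0.15],"angular":[0.16,0.12,-0.43],"gripper":0},{"translation":[0.34,0.64,0.14],"angular":[0.17,0.12,-0.43],"gripper":0},{"translation":[0.29,0.66,0.14],"angular":[0.16,0.12,-0.43],"gripper":0},{"translation":[0.25,0.68,0.12],"angular":[0.17,0.12,-0.44],"gripper":0},{"translation":[0.21,0.7,0.11],"angular":[0.16,0.12,-0.43],"gripper":0}]}}

```text
t: 10.42
tool_pos: [0.5288, 0.2917, 0.1601]
tool_rot: [-0.225, -3.133, -0.0]
contact_force: [-0.6, -0.6, -2.0]
opening: 0.0156
grip_force: 37.0
```

Request:
{"api": "drive_tool", "payload": {"steps": [{"translation":[0,0,0],"angular":[0,0,0],"gripper":0}]}}

```text
t: 10.55
tool_pos: [0.5285, 0.2924, 0.1596]
tool_rot: [-0.224, -3.133, -0.001]
contact_force: [-0.2, -1.4, -1.5]
opening: 0.0156
grip_force: 37.1
```

```bash
python3 - <<'E'
from h import *
i=snap('wrist','w5');j=snap('scene','s5')
a=cv2.resize(i['color'][90:480,120:520],(400,390));b=cv2.resize(j['color'][150:330,440:600],(400,450),interpolation=cv2.INTER_CUBIC)[:390]
cv2.imwrite('pics/c6.png',np.hstack([a,b])[...,::-1])
p,R,o=cur();print(o['t'],p,np.degrees(Ro.from_matrix(R.T@Rot(81.8,0)).as_rotvec()),o['opening'],o['contact_force'])
f=i['fx'];v,u=np.mgrid[:480,:640].astype(float);x=u-i['cx'];y=v-i['cy'];r=np.hypot(x,y)+1e-9
k=np.tan(r/f)/r;d=i['depth'];P=(np.stack([x*k*d,y*k*d,d],-1)-i['t'])@i['R']
g=i['color'].max(-1);m=(d>0)&(g<60)&(P[...,2]<.02)&(P[...,2]>-.01)&(np.hypot(P[...,0]-.528,P[...,1]-.292)<.08)
Q=P[m];print('mat wrist',len(Q),Q.mean(0),cv2.minAreaRect(Q[:,:2].astype(np.float32)*1000))
T=(cloud(j)-p)@R;c=j['color'].astype(int)
m=(j['depth']>0)&(abs(T[...,0])<.03)&(abs(T[...,1])<.03)&(T[...,2]>-.03)&(T[...,2]<.02);t=T[m];print('foot',len(t),np.percentile(t,[1,50,99],axis=0).round(4).tolist())
E
```

```text
10.65 [0.52903776 0.29056972 0.16022611] [ 0.02927753  0.00874245 -0.14099879] 0.01599828079050946 [ 0.31591246  0.48509114 -1.2726014 ]
mat wrist 8284 [0.52208274 0.29544717 0.00758285] ((527.2366943359375, 291.4730224609375), (111.20842742919922, 115.98340606689453), 81.39817810058594)
foot 428 [[-0.0223, -0.015, -0.0281], [-0.0082, -0.0036, -0.0052], [0.0172, 0.0147, 0.0001]]
```

View pics/c6.png

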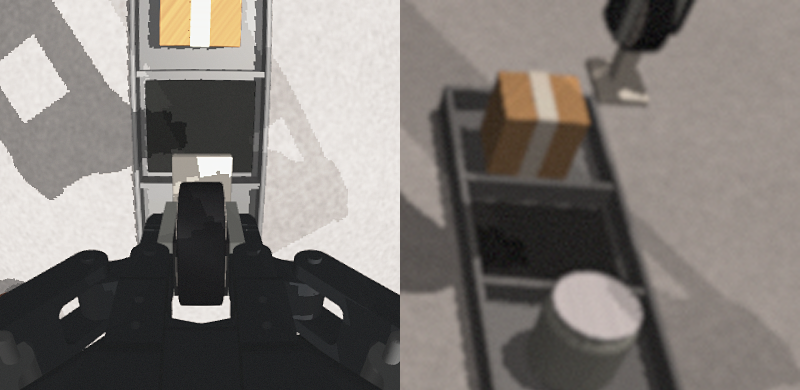

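The bay is empty, with the mat at (200,125) left panel and (545,240) right panel. The dial hangs straight and square to the tray. Lowering.

Request:
{"api": "drive_tool", "payload": {"steps": [{"translation":[0.03,0,0.6],"angular":[0,0,0],"gripper":0},{"translation":[0,0,0.7],"angular":[0,0,0],"gripper":0},{"translation":[0,0,0.7],"angular":[0,0,0],"gripper":0},{"translation":[0,0,0.6],"angular":[0,0,0],"gripper":0},{"translation":[0,0,0.5],"angular":[0,0,0],"gripper":0},{"translation":[0,0,0.35],"angular":[0,0,0],"gripper":0},{"translation":[0,0,0],"angular":[0,0,0],"gripper":0}]}}

```text
t: 11.52
tool_pos: [0.5278, 0.2905, 0.0217]
tool_rot: [-0.23, -3.132, -0.001]
contact_force: [0.3, 0.6, -1.1]
opening: 0.0156
grip_force: 37.1
```

Request:
{"api": "drive_tool", "payload": {"steps": [{"translation":[0,0,0.08],"angular":[0,0,0],"gripper":0},{"translation":[0,0,0.06],"angular":[0,0,0],"gripper":0},{"translation":[0,0,0.04],"angular":[0,0,0],"gripper":0}]}}

```text
t: 11.9
tool_pos: [0.5289, 0.2914, 0.0161]
tool_rot: [0.229, 3.131, 0.003]
contact_force: [0.2, 0.9, -1.7]
opening: 0.0158
grip_force: 37.1
```

Request:
{"api": "drive_tool", "payload": {"steps": [{"translation":[0,0,0.06],"angular":[0,0,0],"gripper":0},{"translation":[0,0,0.04],"angular":[0,0,0],"gripper":0},{"translation":[0,0,0],"angular":[0,0,0],"gripper":0}]}}

```text
t: 12.28
tool_pos: [0.5284, 0.2911, 0.0114]
tool_rot: [0.229, 3.132, 0.002]
contact_force: [0.5, 0.1, -1.2]
opening: 0.0156
grip_force: 37.1
```

Request:
{"api": "drive_tool", "payload": {"steps": [{"translation":[0,0,0.04],"angular":[0,0,0],"gripper":0},{"translation":[0,0,0],"angular":[0,0,0],"gripper":0}]}}

```text
t: 12.52
tool_pos: [0.5284, 0.2911, 0.0099]
tool_rot: [0.229, 3.132, 0.002]
contact_force: [-0.2, 0.0, -2.8]
opening: 0.0157
grip_force: 37.1
```

Request:
{"api": "drive_tool", "payload": {"steps": [{"translation":[0,0,0.03],"angular":[0,0,0],"gripper":0},{"translation":[0,0,0.02],"angular":[0,0,0],"gripper":0},{"translation":[0,0,0],"angular":[0,0,0],"gripper":0}]}}

```text
t: 12.9
tool_pos: [0.5285, 0.2911, 0.0079]
tool_rot: [0.229, 3.132, 0.002]
contact_force: [0.2, -0.3, -1.2]
opening: 0.0151
grip_force: 37.1
```

Request:
{"api": "drive_tool", "payload": {"steps": [{"translation":[0,0,0.03],"angular":[0,0,0],"gripper":0},{"translation":[0,0,0],"angular":[0,0,0],"gripper":0}]}}

```text
t: 13.15
tool_pos: [0.5288, 0.2912, 0.0071]
tool_rot: [0.229, 3.132, 0.003]
contact_force: [-0.4, 0.3, 0.1]
opening: 0.0155
grip_force: 37.0
```

Request:
{"api": "drive_tool", "payload": {"steps": [{"translation":[0,0,0.03],"angular":[0,0,0],"gripper":0},{"translation":[0,0,0],"angular":[0,0,0],"gripper":0}]}}

```text
t: 13.4
tool_pos: [0.5291, 0.2914, 0.0069]
tool_rot: [0.229, 3.131, 0.003]
contact_force: [-0.3, -0.3, 4.8]
opening: 0.0156
grip_force: 37.8
```

Contact at about 5 N upward, at the expected height. Releasing, then checking.

Request:
{"api": "drive_tool", "payload": {"steps": [{"translation":[0,0,0],"angular":[0,0,0],"gripper":0.25},{"translation":[0,0,0],"angular":[0,0,0],"gripper":0.5},{"translation":[0,0,0],"angular":[0,0,0],"gripper":0.5},{"translation":[0,0,0],"angular":[0,0,0],"gripper":0.5}]}}

```text
t: 13.9
tool_pos: [0.5284, 0.2911, 0.0054]
tool_rot: [0.229, 3.132, 0.002]
contact_force: [-0.7, 0.0, 0.7]
opening: 0.0427
grip_force: 0.0
```

Request:
{"api": "drive_tool", "payload": {"steps": [{"translation":[0,0,-0.3],"angular":[0,0,0],"gripper":0.5},{"translation":[0,0,-0.6],"angular":[0,0,0],"gripper":0.5},{"translation":[0,0,-0.9],"angular":[0,0,0],"gripper":0.5},{"translation":[0,0,-0.9],"angular":[0,0,0],"gripper":0.5},{"translation":[0,0,-0.9],"angular":[0,0,0],"gripper":0.5},{"translation":[0,0,0],"angular":[0,0,0],"gripper":0.5}]}}

```text
t: 14.65
tool_pos: [0.5311, 0.292, 0.1552]
tool_rot: [0.228, 3.124, 0.008]
contact_force: [0.3, 0.2, -0.8]
opening: 0.0428
grip_force: 0.0
```

```bash
python3 - <<'E'
from h import *
i=snap('wrist','w6');j=snap('scene','s6')
a=cv2.resize(i['color'][90:480,120:520],(400,390));b=cv2.resize(j['color'][150:330,440:600],(400,450),interpolation=cv2.INTER_CUBIC)[:390]
cv2.imwrite('pics/c7.png',np.hstack([a,b])[...,::-1])
p,R,o=cur();print(o['t'],p,o['opening'],o['contact_force'])
P=cloud(j);m=(j['depth']>0)&(np.hypot(P[...,0]-.528,P[...,1]-.292)<.045)&(P[...,2]>.012)&(P[...,2]<.11);Q=P[m];print(np.percentile(Q,[1,50,99],axis=0))
h=Q[Q[:,2]>.05];print(cv2.minAreaRect(h[:,:2].astype(np.float32)*1000), h[:,2].max())
E
```

```text
14.75 [0.52853908 0.29100419 0.15028227] 0.04279880485687847 [ 0.16826017  0.01311102 -0.70258881]
[[0.50970488 0.27526558 0.01211573]
 [0.53779174 0.28454135 0.06361639]
 [0.55465291 0.30127921 0.08669332]]
((531.2067260742188, 288.59747314453125), (17.818708419799805, 48.144248962402344), 83.20134735107422) 0.08796332446926124
```

View pics/c7.png

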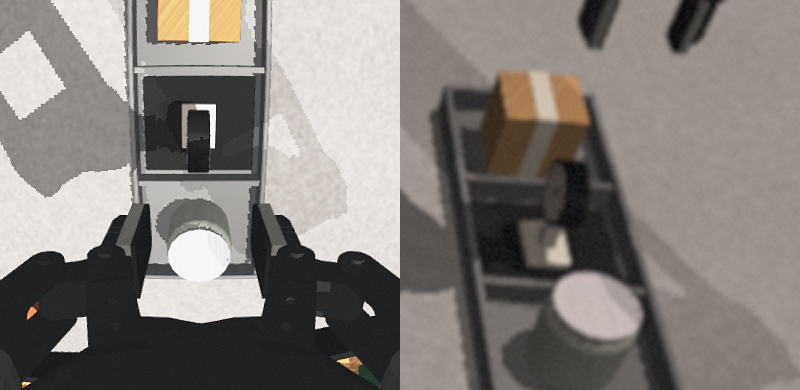

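The dial stands upright on the mat, with its foot at (198,125) left panel and (545,245) right panel. Its top is at 88 mm, as expected, and the tin and carton haven't moved. The gripper is clear, so I'm handing in.

```bash
python3 -c "
from station import ctrl
print(ctrl.finish_job())"
```

```text
the job is handed in; nothing more can be done
None
```

I slid the dial thermometer out of the track's open end and stood it upright on the mat in the empty bay, then handed the job in at about 15 s; the first grasp closed empty just above the case, the second held, and the tin, carton, bowl and stone were not touched.

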